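# Hang the off-cut basket on the balancer arm

## Task

Pick up the steel basket of glass off-cuts by its upright wooden grip and hang its crossbar, by the middle, in both slots of the spring-balanced arm's two-pronged hook. The arm sinks under the weight: ease it down slowly without forcing it, let go only once the arm itself carries the whole basket and has settled, so that it neither drops nor springs back, and come away leaving the basket hanging upright and still. Do not tip the basket or disturb the other things on the bench.

Things in the scene. Friction and masses are not known exactly. Their poses are not given: they have to be found in the camera images.
- basket: The load: open steel basket 80 (x) x 124 (y) x 45 mm high, glass off-cuts fixed inside, 0.27 to 0.63 kg (varies). A rigid bail of 8 mm round bar stands on it: uprights at y = -58 and +58, crossbar along y with its underside 101 above the basket's underside; the prongs enter the window between rim (45) and crossbar. Symmetric under a half turn. Origin: centre of the underside, z up.
- grip (a point): Place to pinch, from above, across either pair of faces: a square wooden grip, 24 x 24 mm, standing on the middle of the crossbar from 109 to 165 above the basket's underside. This point is on its axis at 145. Axes as the basket's.
- bar_mid (a point): Middle of the crossbar, on its axis, 105 mm above the basket's underside; axes as the basket's (bar along y).
- hook_seat (a point): Middle between the hook's two slots, on the slot floors' level; -x points along the arm, out past the prong tips, z up (stays level). Prongs along x at y = -22, +22, 8 mm wide, 8 thick, top at this level. Slots 16 long (x -8..8) between tip lip (8 long, 16 high) and rear lug (10 high). The bar enters from beyond the tips, over the lips. Seated, its axis is 4 above this point.
- hook_tip (a point): Middle between the tops of the two lips at the prong tips, 12 mm outwards of and 16 above hook_seat; same axes. On the other side of the seat, 75 mm behind it, stands the arm's head plate, 60 wide, rising 64 above the slot floors.
- lift (a joint): Sinking angle of the arm, rad: 0 unloaded at its upper stop, grows as it sinks; lower stop 0.55, over 0.5 counts as bottomed. Starts to sink at about 0.8 N on the hook, then about 53 N/m; settles between 0.15 and 0.43 by the basket's mass. Lightly damped: let go too early or too low, it drops or springs. Over 0.35 rad/s (80 mm/s at the hook) while held, or 0.22 once let go, counts as dropped.
- pivot (a point): Upper link pivot on the turret; the arm is a parallelogram of 240 mm links, 0.28 rad above level at lift 0. The hook's height goes as 240*sin(0.28 - lift) mm and its reach as 240*cos(0.28 - lift) mm: in sinking it also moves outwards by up to 9 mm, then a little back. The basket may press on the arm with at most 15 N, the robot touch it with at most 8 N.
- swing (a joint): Swing angle of the arm about its upright post, rad, about +z; turns freely with slight friction (about 0.4 N at the hook), so the hook gives way sideways.
- balancer: The balancer's fixed foot: dark steel plate 120 x 120 mm, 38 mm post to 140 high, then an aluminium turret to 260; origin under its centre. The arm reaches over the bench to a two-pronged hook about 350 mm from the post's axis, slot floors about 230 above the bench when unloaded.
- mould: solid brass cone mould, 52 across, 40 high, stands 10 to 12 cm from the basket's middle; bystander; origin under its centre, mm
- graphite: black graphite block 70 x 45 x 25, lies about 13 cm from the basket's middle off one narrow end; bystander; origin under its centre, mm
- jar: closed amber glass jar, 60 across, 85 high; bystander; origin under its centre, mm
- cup: white open cup, 68 across, 75 high; bystander; origin under its centre, mm
- reamer: screwdriver-like hand reamer about 200 long lying flat; bystander, mm
- paddle: wooden flat paddle about 200 long lying flat; bystander, mm
- collar: aluminium ring 60 across, 22 high; bystander; origin under its centre, mm
Not all that is in view belongs to the job. What is shaped like the basket but blue or red is not meant.

How it is judged:
By the outcome, as a careful person would: the job done as asked, in the order asked, and still so for the second after the job is handed in, with the robot touching nothing.
It also fails if it takes over 64 s, if anything falls off the work surface, if the arm or the gripper's body presses on something with over 40 N, if the wrist force passes 120 N, or if a joint passes its speed limit or range.

## Robot

A 6-joint arm with a two-finger parallel gripper is mounted at the origin on the work surface. World frame = base frame: x ahead of the robot, y to its left, z up, the work surface at z = 0. Lengths are in m, angles in degrees, forces in N, time in s.
With the tool pointing down it reaches from about 0.15 to 0.775 m from the base axis. Payload 6.1 kg.
Tool frame: the origin (TCP) lies midway between the tips of the shut fingers; the grasp point (between the pads) lies tcp_to_grasp behind it (tcp_to_grasp is the distance from the TCP to the grasp point, in m); z points along the fingers, y is the line along which they close (so a half turn about z gives the same grasp; the last joint's range is limited). The gripper opens to 85 mm and grips with 20 to 120 N. Pads are 22 mm wide; open, the fingers measure 114 mm over their backs; the gripper's body (76 mm by 85 mm) begins 54 mm behind the grasp point. The pads swing forward as they close: fully open they stand 13 mm farther back than shut.
Start: joints at [74.083, 7.208, -2.269, 80.523, 0, 90], TCP at [0.144, 0.505, 0.231] pointing down, gripper open.
Joint ranges: [-155.77, 155.77], [-54.66, 111.73], [-72.52, 77.12], [-102.08, 115.82], [-83.92, 84.16], [-180, 180]. Speed limits (degrees/s): [136.94, 136.94, 172.46, 180, 180, 180].

## Interface

Orientations are given as a 3x3 rotation matrix whose columns are the frame's x, y, z axes.
In Python, from cell import reach, move_straight, move_joints, move_gripper, dwell, ik, read_camera, get_calibration, Unreachable, close_job, outline_of, get_time_s, get_joints, get_qd, get_effort, get_eef_pos, get_orientation, get_wrist_force, get_ft_torque, get_gripper_width, get_finger_force, tcp_to_grasp gives the robot as it stands. Calls block until the motion is done:
- reach(position, orientation): joint-space move of the TCP to a pose.
- move_straight(position, rotation=None, rate=0.15, guard=None): straight line of the TCP; rotation=None keeps the orientation; rate is the mean speed in m/s. With guard (N) it stops when the force on the tool has changed by that much, and returns True; else False.
- move_joints(angles): joint-space move.
- move_gripper(opening, strength=None): finger opening in m; strength is the grip in N (None keeps the last); returns when the fingers have stopped.
- dwell(seconds).
- ik(position, orientation): joint angles nearest the present ones, or None.
- read_camera(name): name is "side" or "top" or "wrist"; returns (picture, depth): 400x640x3 uint8, blue, green, red; 400x640 float32, m along the optical axis (not along the pixel's ray), 0 where there is no reading.
- get_calibration(name): a dict with "fx", "fy", "cx", "cy" (pixels), "position" and "orientation" of the camera in the world; the wrist camera has in their place "hand_eye" (4x4, takes a point from camera to tool coordinates, whose origin is the TCP and whose axes are the flange's). Camera axes: x right, y up, looking along -z (the intrinsics and any distortion apply to the point x, -y, -z); pixel columns grow to the right and rows downward; lengths in m; the calibration is good to about 2 mm. A picture is of the moment at which its call begins: read the wrist's pose just before it. get_calibration takes no time and is no camera call.
A pose or a line that the arm cannot do raises Unreachable and nothing moves.
- close_job(): hands the job in; it is judged then, once.
Trained networks look in the newest picture that a camera, given by its name, has taken for a name from the list of things; names that differ only in an ending like _2 or _b are one class to them, and where a whole thing is asked for, a point or a joint stands for the part that bears it (a point fixed in the world has none). Each returns a list of dicts, best first, with "p" (0 to 1); they miss things now and then, are a little off and sometimes report something else, mostly with a low value. They report only what shows in the picture. A call takes as long as a camera call. They do not tell look-alikes from the thing itself.
- outline_of(label, camera): "mask" (400x640 bool, what is visible of it) and "uv" ([column, row] in pixels, amid what is visible of it).
Readings, each from a call of its own:
- get_time_s(): time.
- get_joints(): joint angles.
- get_qd(): joint speeds.
- get_effort(): joint torques, N m.
- get_eef_pos(): TCP position.
- get_orientation(): TCP orientation.
- get_wrist_force(): force on the tool from outside, world axes, zero at the start.
- get_ft_torque(): the same for the moment, N m.
- get_gripper_width(): finger opening in m.
- get_finger_force(): force on a finger pad.
Only numpy, scipy, OpenCV 4.12 (cv2) and the standard library are available. Lean on these libraries where they do the work, as an engineer would, in place of code of your own. Each camera call takes 0.05 s, during which the arm holds its last target. There are 200 camera calls.

## Working session

There is one attempt and no reset: what is moved stays moved. The work goes in short steps, each a Python script; the robot and the scene stay as the last script left them, time stands still between calls to the robot, and variables do not carry over. Pictures are saved under pics/ and viewed, at most 10 in all, crops included, and the job is handed in when it is done.

```bash
ls; mkdir -p pics
cat > h.py <<'E'
import numpy as np, cv2
from cell import *
def cloud(cam,depth,mask=None,pose=None):
    c=get_calibration(cam)
    m=(depth>0) if mask is None else (mask&(depth>0))
    v,u=np.nonzero(m); d=depth[v,u]
    P=np.c_[(u-c['cx'])/c['fx']*d,-(v-c['cy'])/c['fy']*d,-d]
    if cam=='wrist':
        p,R=pose; H=np.array(c['hand_eye']); P=P@H[:3,:3].T+H[:3,3]; return P@R.T+p,u,v
    return P@np.array(c['orientation']).T+np.array(c['position']),u,v
E
python3 - <<'E'
from h import *
print(tcp_to_grasp if not callable(tcp_to_grasp) else tcp_to_grasp(), get_time_s())
for n in ('top','side'):
    im,d=read_camera(n); c=get_calibration(n); print(n,{k:np.round(v,3).tolist() for k,v in c.items()})
    cv2.imwrite(f'pics/{n}0.png',im); np.save(f'{n}_d.npy',d)
    for l in ('basket','grip','hook_seat','balancer','mould','graphite','jar','cup','collar'):
        for o in outline_of(l,n)[:4]:
            P,u,v=cloud(n,d,o['mask'])
            if len(P): print(n,l,round(o['p'],2),np.round(o['uv']),np.round(np.median(P,0),3),np.round(P.min(0),3),np.round(P.max(0),3))
print(get_time_s())
E
```

```text
pics
0.0187 0.0
top {'fx': 405.997, 'fy': 405.997, 'cx': 320.227, 'cy': 201.174, 'position': [0.254, -0.029, 1.429], 'orientation': [[-0.119, 0.97, -0.212], [-0.993, -0.117, 0.021], [-0.004, 0.213, 0.977]]}
top basket 0.81 [325. 265.] [ 0.345 -0.053  0.027] [ 0.28  -0.101 -0.006] [ 0.414 -0.005  0.17 ]
top basket 0.78 [385. 273.] [ 0.283 -0.243  0.026] [ 0.214 -0.313 -0.005] [ 0.36  -0.178  0.17 ]
top basket 0.72 [371. 222.] [ 0.455 -0.23   0.027] [ 0.405 -0.31  -0.004] [ 0.516 -0.163  0.169]
top grip 0.93 [327. 265.] [ 0.344 -0.052  0.027] [ 0.281 -0.1   -0.003] [ 0.414 -0.005  0.17 ]
top grip 0.75 [384. 270.] [ 0.285 -0.243  0.026] [ 0.214 -0.311 -0.005] [ 0.356 -0.182  0.17 ]
top grip 0.61 [228. 175.] [0.62  0.211 0.238] [ 0.589 -0.017 -0.011] [0.743 0.437 0.299]
top hook_seat 0.61 [273. 168.] [0.619 0.075 0.268] [ 0.599 -0.019 -0.007] [0.743 0.117 0.299]
top balancer 0.57 [214. 183.] [0.613 0.297 0.22 ] [ 0.547 -0.013 -0.011] [0.743 0.433 0.299]
top mould 0.45 [379. 192.] [ 0.554 -0.264  0.036] [ 0.532 -0.297 -0.006] [ 0.589 -0.241  0.045]
top mould 0.42 [370. 221.] [ 0.454 -0.23
[... 1624 characters left out ...]
.533 -0.289 -0.001] [ 0.584 -0.243  0.046]
side graphite 0.63 [291. 334.] [ 0.41  -0.354  0.025] [ 0.371 -0.383 -0.004] [ 0.449 -0.309  0.033]
side graphite 0.34 [302. 284.] [ 0.459 -0.24   0.031] [ 0.404 -0.303 -0.002] [ 0.517 -0.096  0.17 ]
side jar 0.81 [408. 260.] [ 0.758 -0.222  0.064] [ 0.734 -0.238 -0.001] [ 0.792 -0.117  0.091]
side jar 0.28 [342. 146.] [0.631 0.078 0.25 ] [ 0.599 -0.019 -0.004] [0.734 0.461 0.299]
side cup 0.89 [255. 184.] [0.36  0.173 0.05 ] [ 0.322  0.146 -0.002] [0.395 0.307 0.082]
side collar 0.57 [270. 165.] [0.419 0.295 0.023] [0.385 0.25  0.009] [0.493 0.404 0.034]
side collar 0.51 [376. 189.] [0.763 0.115 0.02 ] [ 0.734  0.087 -0.004] [0.791 0.149 0.03 ]
1.0
```

Run:
```python
import cv2
a=cv2.imread('pics/top0.png'); b=cv2.imread('pics/side0.png')
cv2.imwrite('pics/side_c.png',cv2.resize(b[90:390,180:480],None,fx=2,fy=2))
cv2.imwrite('pics/top_c.png',cv2.resize(a[110:310,190:450],None,fx=3,fy=3))
```

```text
(no output)
```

View pics/side_c.png

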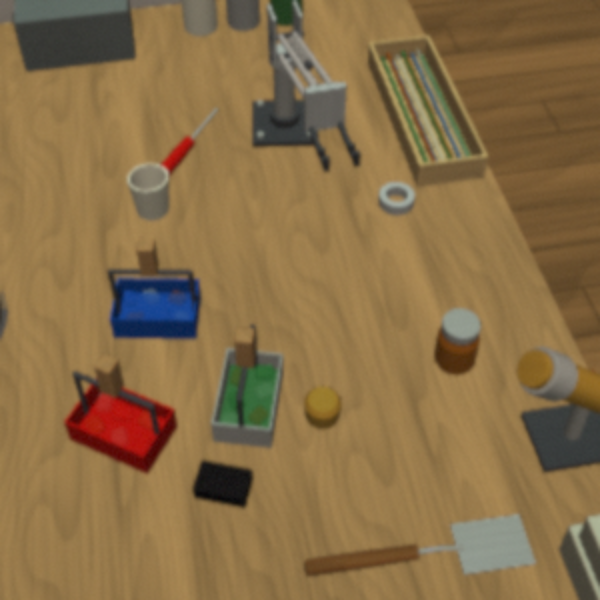

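View pics/top_c.png

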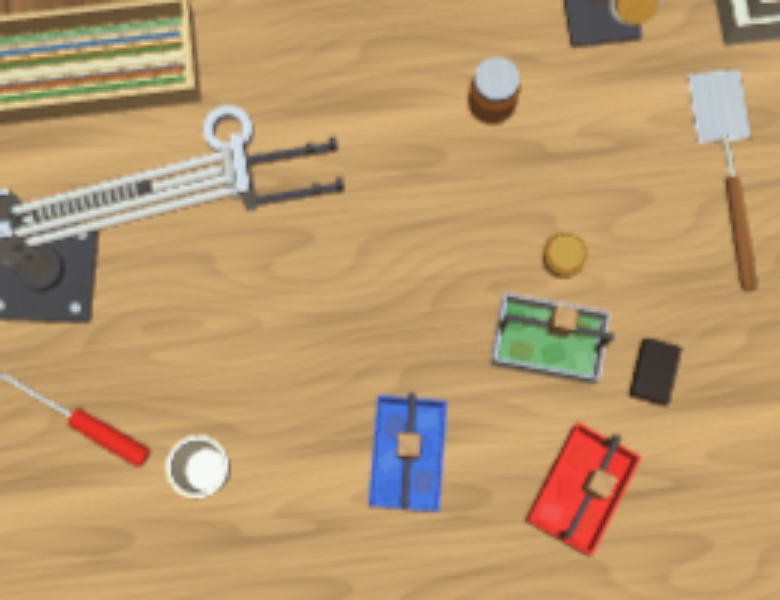

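The side crop shows three look-alikes: steel/grey with green glass at side px (303,286) / top px (371,222), blue at side (255,242) and red at side (241,300). The grey steel one fits, with the brass mould and graphite block next to it as described. The hook's prongs are at top px about (302,165), pointing towards world -y.

Run:
```python
from h import *
for n in ('top','side'):
    d=np.load(f'{n}_d.npy'); P,u,v=cloud(n,d)
    b=P[(np.abs(P[:,0]-.457)<.08)&(np.abs(P[:,1]+.235)<.085)]
    r=b[(b[:,2]>.015)&(b[:,2]<.055)].astype(np.float32)
    r=r[(r[:,0]<.527)]
    print(n,'rect',cv2.minAreaRect((r[:,:2]*1000)))
    bar=b[(b[:,2]>.085)&(b[:,2]<.125)]
    (vx,vy,x0,y0)=cv2.fitLine(bar[:,:2].astype(np.float32),cv2.DIST_HUBER,0,.001,.001).ravel()
    print('bar',len(bar),np.degrees(np.arctan2(vy,vx)),x0,y0,bar.min(0),bar.max(0))
    g=b[b[:,2]>.158]; print('grip',len(g),g.mean(0),g.min(0),g.max(0))
    h=P[(P[:,0]>.56)&(P[:,0]<.72)&(P[:,1]<.3)&(P[:,1]>-.05)&(P[:,2]>.15)]
    for lo,hi in ((-.05,.0),(0,.03),(.03,.06),(.06,.09),(.09,.12)):
        q=h[(h[:,1]>=lo)&(h[:,1]<hi)]
        if len(q):
          for s in (q[q[:,0]<.625],q[q[:,0]>=.625]):
            if len(s):print(lo,len(s),np.round(s.mean(0),4),np.round(s.min(0),3),np.round(s.max(0),3))
    t=P[(np.abs(P[:,0]-.6)<.06)&(np.abs(P[:,1]-.36)<.08)&(P[:,2]>.003)&(P[:,2]<.02)].astype(np.float32)
    if len(t)>5: print('foot',cv2.minAreaRect(t[:,:2]*1000))
# wrist view of the hook
R=np.array(get_orientation());print(R.round(3).tolist(), np.array(get_calibration('wrist')['hand_eye']).round(4).tolist(),get_calibration('wrist')['fx'])
```

```text
top rect ((452.955078125, -253.68846130371094), (167.7377471923828, 83.6093978881836), 71.15290832519531)
bar 81 72.90396 0.4628016 -0.2219473 [ 0.4392255  -0.29213187  0.09331994] [ 0.47963401 -0.17635419  0.12256059]
grip 59 [ 0.46000653 -0.23324646  0.1635863 ] [ 0.44826944 -0.24668112  0.15896317] [ 0.4730257  -0.21948719  0.16859184]
-0.05 23 [ 0.6106 -0.0101  0.2351] [ 0.607 -0.018  0.222] [ 0.617 -0.001  0.247]
-0.05 20 [ 0.6542 -0.0093  0.2353] [ 0.651 -0.016  0.222] [ 0.659 -0.     0.249]
0 34 [0.6101 0.015  0.2311] [0.606 0.001 0.22 ] [0.615 0.03  0.241]
0 36 [0.6532 0.0141 0.2312] [0.65  0.    0.217] [0.658 0.029 0.242]
0.03 29 [0.6082 0.0449 0.2282] [0.605 0.03  0.222] [0.613 0.058 0.234]
0.03 33 [0.6521 0.0454 0.2292] [0.648 0.031 0.222] [0.657 0.06  0.233]
0.06 96 [0.6084 0.0771 0.2685] [0.599 0.061 0.22 ] [0.624 0.089 0.299]
0.06 84 [0.6422 0.0779 0.2751] [0.625 0.061 0.219] [0.658 0.09  0.298]
0.09 72 [0.6148 0.1043 0.2679] [0.608 0.091 0.239] [0.625 0.12  0.293]
0.09 63 [0.638  0.1047 0.2719] [0.626 0.09  0.234] [0.648 0.119 0.293]
foot ((600.4417114257812, 360.31140
[... 761 characters left out ...]
032 0.226] [0.614 0.06  0.236]
0.03 25 [0.6532 0.0455 0.2299] [0.65  0.031 0.223] [0.658 0.059 0.233]
0.06 209 [0.611  0.0778 0.2629] [0.599 0.06  0.22 ] [0.625 0.088 0.299]
0.06 268 [0.6422 0.0786 0.2621] [0.625 0.061 0.218] [0.661 0.09  0.299]
0.09 13 [0.6159 0.1044 0.2881] [0.611 0.094 0.282] [0.623 0.118 0.293]
0.09 17 [0.6386 0.1039 0.2892] [0.629 0.09  0.28 ] [0.651 0.12  0.295]
foot ((598.2816162109375, 358.30718994140625), (157.93157958984375, 118.23817443847656), 88.01709747314453)
[[-0.962, 0.274, 0.0], [0.274, 0.962, 0.0], [-0.0, 0.0, -1.0]] [[0.0006, 0.949, 0.3153, 0.0809], [1.0, -0.0007, 0.0003, -0.0001], [0.0005, 0.3153, -0.949, -0.1421], [0.0, 0.0, 0.0, 1.0]] 307.6021561695379
```

```bash
cat >> h.py <<'E'
def Rz(a):
    c,s=np.cos(np.radians(a)),np.sin(np.radians(a)); return np.array([[-s,c,0],[c,s,0],[0,0,-1.]])
def wsnap(name=None):
    p,R=np.array(get_eef_pos()),np.array(get_orientation())
    im,d=read_camera('wrist')
    if name: cv2.imwrite(f'pics/{name}.png',im)
    P,u,v=cloud('wrist',d,None,(p,R)); return P,u,v,im
E
python3 - <<'E'
from h import *
for a in (72.5,-107.5,-17.5): print('grasp',a,ik([.46,-.233,.126],Rz(a)))
for a in (2.5,-177.5,-87.5): print('hang',a,ik([.633,0,.28],Rz(a)), ik([.633,0,.16],Rz(a)))
reach([.57,0.02,.40],Rz(2.5)); 
P,u,v,im=wsnap('w_hook'); np.save('Phook.npy',P)
print(get_time_s(),get_wrist_force())
h=P[(P[:,0]>.56)&(P[:,0]<.72)&(P[:,1]<.14)&(P[:,1]>-.06)&(P[:,2]>.15)]
for k,y in enumerate(np.arange(-.03,.1,.008)):
    q=h[(h[:,1]>=y)&(h[:,1]<y+.008)]
    for s in (q[q[:,0]<.632],q[q[:,0]>=.632]):
        if len(s): print(round(y,3),len(s),np.round(np.median(s,0),4),np.round(s.min(0),3),np.round(s.max(0),3))
E
```

```text
grasp 72.5 [-26.86320519   7.40921768 -15.30291287  67.28786945   0.
  -9.36320519]
grasp -107.5 [-26.86320519   7.40921768 -15.30291287  67.28786945   0.
 170.63679481]
grasp -17.5 [-26.86320519   7.40921768 -15.30291287  67.28786945   0.
  80.63679481]
hang 2.5 [ 0.         20.02298133 20.17483732 90.15185599  0.         87.5       ] [ 0.         19.40913249  4.26150159 74.8523691   0.         87.5       ]
hang -177.5 [  0.          20.02298133  20.17483732  90.15185599   0.
 -92.5       ] [  0.          19.40913249   4.26150159  74.8523691    0.
 -92.5       ]
hang -87.5 [  0.          20.02298133  20.17483732  90.15185599   0.
 177.5       ] [  0.          19.40913249   4.26150159  74.8523691    0.
 177.5       ]
3.425 [ 0.17371587 -0.7767304   0.76219755]
-0.022 26 [ 0.6112 -0.0156  0.2458] [ 0.609 -0.017  0.227] [ 0.616 -0.014  0.247]
-0.022 6 [ 0.6541 -0.0144  0.246 ] [ 0.653 -0.015  0.225] [ 0.657 -0.014  0.246]
-0.014 107 [ 0.6119 -0.0089  0.24  ] [ 0.608 -0.014  0.224] [ 0.617 -0.006  0.247]
-0.014 128 [ 0.6548 -0.0086  0.2438] [ 0.652 -0.014  0.224] [ 0.661 -0.006  0.248]

[... 1340 characters left out ...]
.2299] [0.604 0.066 0.224] [0.612 0.072 0.232]
0.066 29 [0.6518 0.0675 0.23  ] [0.648 0.066 0.224] [0.656 0.069 0.232]
0.074 442 [0.6119 0.0785 0.2942] [0.6   0.074 0.222] [0.632 0.082 0.296]
0.074 249 [0.6442 0.0792 0.2943] [0.632 0.076 0.291] [0.66  0.082 0.296]
0.082 507 [0.614  0.0858 0.2926] [0.6   0.082 0.221] [0.632 0.09  0.297]
0.082 374 [0.6453 0.0861 0.2941] [0.632 0.082 0.27 ] [0.659 0.09  0.297]
0.09 386 [0.6173 0.0941 0.2891] [0.609 0.09  0.24 ] [0.632 0.098 0.291]
0.09 228 [0.6407 0.0941 0.2894] [0.632 0.09  0.287] [0.65  0.098 0.292]
0.098 223 [0.6155 0.1018 0.2854] [0.612 0.098 0.241] [0.631 0.106 0.29 ]
0.098 258 [0.6394 0.1018 0.2853] [0.632 0.098 0.241] [0.649 0.106 0.29 ]
```

Run:
```python
from h import *
P=np.load('Phook.npy'); o=np.array([.6335,0.]); e=np.array([.053,-1]);e/=np.hypot(*e); l=np.array([-e[1],e[0]])
s=(P[:,:2]-o)@e; t=(P[:,:2]-o)@l
for sg in (-1,1):
    m=(np.abs(t-sg*.022)<.006)&(P[:,2]<.26)
    a=s[m&(P[:,2]>.2445)]; b=s[m&(P[:,2]>.2375)&(P[:,2]<.2425)&(s<.004)&(s>-.03)]; f=s[m&(P[:,2]>.2285)&(P[:,2]<.2315)]
    tt=t[m&(abs(P[:,2]-.23)<.0015)]
    print(sg,'lip',np.percentile(a,[2,98]),len(a),'lug',np.percentile(b,[2,98]) if len(b) else 0,'floor',np.histogram(f,np.arange(-.02,.012,.002))[0],'t',np.percentile(tt,[2,98]), 'liptop',np.median(P[m&(P[:,2]>.2445),2]))
reach([.46,-.20,.30],Rz(72.5))
P,u,v,im=wsnap('w_bask'); np.save('Pb.npy',P)
b=P[(np.abs(P[:,0]-.457)<.08)&(np.abs(P[:,1]+.235)<.09)&(P[:,2]<.18)]
r=b[(b[:,2]>.04)&(b[:,2]<.05)].astype(np.float32); print('rect',len(r),cv2.minAreaRect(r[:,:2]*1000))
bar=b[(b[:,2]>.10)&(b[:,2]<.112)&(np.hypot(b[:,0]-.46,b[:,1]+.233)>.02)]
vx,vy,x0,y0=cv2.fitLine(bar[:,:2].astype(np.float32),cv2.DIST_HUBER,0,.001,.001).ravel()
print('bar',len(bar),np.degrees(np.arctan2(vy,vx)),x0,y0,bar[:,2].max())
g=b[b[:,2]>.161].astype(np.float32); print('grip',len(g),np.median(g[:,2]),cv2.minAreaRect(g[:,:2]*1000)); print(get_time_s())
```

```text
-1 lip [-0.09773371  0.01520832] 128 lug [-0.01673706 -0.00887317] floor [11 15  2  2  0  1  1  9 15 16 11 11 12 14  0] t [-0.02535618 -0.01633781] liptop 0.24702767678577378
1 lip [-0.10464149  0.0155485 ] 70 lug [-0.01660472 -0.00841234] floor [15 15  1  0  3  1  3  9 16 11 11 13 13 13  1] t [0.01727449 0.02644471] liptop 0.24598656775050645
rect 739 ((461.68084716796875, -233.24916076660156), (123.90506744384766, 80.47046661376953), 72.45001983642578)
bar 509 72.55211 0.46073025 -0.23171264 0.11030289349221128
grip 589 0.16436778 ((460.7698669433594, -232.48663330078125), (24.051759719848633, 23.234027862548828), 72.75518798828125)
4.95
```

View pics/w_bask.png

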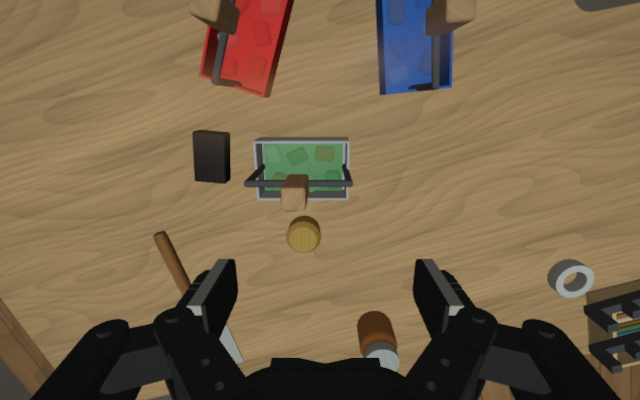

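The wrist view shows the steel basket at (300,170) with its grip at (295,192). Its size (124 x 80), yaw and heights all match the description, and the fingers' path down is clear. I'll grasp it and lift.

```bash
cat >> h.py <<'E'
def F(n=10):
    r=[]
    for _ in range(n): r.append(get_wrist_force()); dwell(.01)
    return np.mean(r,0).round(3)
E
python3 - <<'E'
from h import *
R=Rz(72.55)
reach([.461,-.2327,.20],R)
move_straight([.461,-.2327,.126],R,rate=.1)
dwell(.2); print('base',F())
move_gripper(0.0,60); print('w',get_gripper_width(),get_finger_force(),F())
move_straight([.461,-.2327,.141],R,rate=.05); dwell(.3)
f=F(); print('lifted',f,get_gripper_width())
move_straight([.461,-.2327,.285],R,rate=.12); dwell(.3); print(F(),get_ft_torque())
print(get_time_s())
E
```

```text
base [-0.042  0.227 -0.084]
w 0.02332675540084376 59.007999300956726 [0.62  1.382 0.572]
lifted [ 0.025  0.048 -2.507] 0.02325356674604927
[ 0.079 -0.02  -2.563] [ 0.05389729 -0.02910886  0.01186034]
9.8583
```

Run:
```python
from h import *
R=Rz(3.03)
reach([.634+.12*.053,-.12,.285],R); dwell(.3); print(get_time_s(),get_eef_pos(),F())
P,u,v,im=wsnap('w_pre'); np.save('Pp.npy',P)
for n in('top','side'):
    im,d=read_camera(n); Q,_,_=cloud(n,d); cv2.imwrite(f'pics/{n}_pre.png',im)
    b=Q[(np.abs(Q[:,0]-.64)<.085)&(Q[:,1]<-.03)&(Q[:,1]>-.2)]
    r=b[(b[:,2]>.185)&(b[:,2]<.215)].astype(np.float32); print(n,'rim',len(r),cv2.minAreaRect(r[:,:2]*1000),r.max(0)[2] if len(r) else 0)
    bar=b[(b[:,2]>.25)&(b[:,2]<.275)]
    if len(bar)>5:
        vx,vy,x0,y0=cv2.fitLine(bar[:,:2].astype(np.float32),cv2.DIST_HUBER,0,.001,.001).ravel(); print('bar',len(bar),np.degrees(np.arctan2(vy,vx)),x0,y0,bar.min(0),bar.max(0))
    h=Q[(Q[:,0]>.56)&(Q[:,0]<.72)&(Q[:,1]<.005)&(Q[:,1]>-.03)&(Q[:,2]>.2)]; print('hook',h.mean(0) if len(h) else 0,h.min(0),h.max(0))
a=P[(np.abs(P[:,0]-.64)<.085)&(P[:,1]<-.03)&(P[:,1]>-.2)]
bar=a[(a[:,2]>.245)&(a[:,2]<.275)]; print('wrist',len(a),len(bar),bar.min(0) if len(bar) else '',bar.max(0) if len(bar) else '')
if len(bar)>20:
    vx,vy,x0,y0=cv2.fitLine(bar[:,:2].astype(np.float32),cv2.DIST_HUBER,0,.001,.001).ravel(); print(np.degrees(np.arctan2(vy,vx)),x0,y0)
    for s in(bar[bar[:,0]<.61],bar[bar[:,0]>.67]): print(len(s),np.median(s,0),s[:,2].max() if len(s) else 0)
```

```text
11.5 [ 0.6401092  -0.12037767  0.28531352] [ 0.354  0.027 -2.73 ]
top rim 0 ((0.0, 0.0), (0.0, 0.0), 0.0) 0
hook [ 0.63200304 -0.0070907   0.23383735] [ 0.60738242 -0.01776401  0.22453535] [0.65928451 0.00475336 0.24999919]
side rim 904 ((640.3385620117188, -119.43773651123047), (126.23172760009766, 86.76779174804688), 3.0508625507354736) 0.21370184
bar 153 3.1049204 0.63847095 -0.12148861 [ 0.57800765 -0.13202414  0.25042887] [ 0.70102598 -0.11094346  0.2747535 ]
hook [ 0.61114507 -0.01168057  0.23575293] [ 0.60766092 -0.01840368  0.22382387] [0.61617586 0.00476043 0.25008069]
wrist 65823 2559 [ 0.57872558 -0.12704548  0.24524595] [ 0.7016772  -0.10768858  0.27499753]
3.0392401 0.63938224 -0.118255846
874 [ 0.59204083 -0.12104792  0.2665416 ] 0.26909771438970637
847 [ 0.68879962 -0.11618386  0.26683305] 0.26927971545802026
```

View pics/w_pre.png

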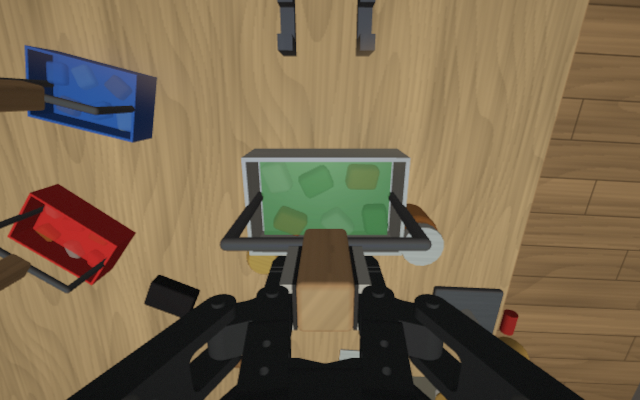

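The picture shows the bar level at (325,242), with prongs at (287,45) and (366,45) symmetric about it. I'll enter over the lips and then lower to just above the slots.

Run:
```python
from h import *
R=Rz(3.03)
print(move_straight([.634,0.,.285],R,rate=.06,guard=3)); dwell(.2)
print(move_straight([.634,0.,.2595],R,rate=.03,guard=1.2)); dwell(.3)
print(get_time_s(),get_eef_pos(),F(20))
P,u,v,im=wsnap('w_in'); np.save('Pin.npy',P)
a=P[(np.abs(P[:,0]-.634)<.08)&(P[:,1]<.09)&(P[:,1]>-.05)&(P[:,2]>.2)&(P[:,2]<.255)]
e=np.array([.053,-1])/1.0014; l=np.array([1,.053])/1.0014
s=(a[:,:2]-[.634,0])@e; t=(a[:,:2]-[.634,0])@l
for sg in(-1,1):
    m=np.abs(t-sg*.022)<.008
    for lo in np.arange(-.03,.02,.004):
        k=m&(s>=lo)&(s<lo+.004)
        if k.sum()>2: print(sg,round(lo,3),k.sum(),np.percentile(a[k,2],[5,50,95]).round(4),np.percentile(t[k],[3,97]).round(4))
```

```text
False
False
15.3833 [6.34073216e-01 2.69114815e-06 2.59625588e-01] [-0.071 -0.059 -2.583]
-1 -0.03 98 [0.226  0.2299 0.2308] [-0.0255 -0.0178]
-1 -0.026 92 [0.2272 0.23   0.2306] [-0.0257 -0.0178]
-1 -0.022 93 [0.2283 0.2299 0.2311] [-0.0252 -0.0178]
-1 -0.018 194 [0.229  0.2364 0.2406] [-0.0254 -0.0177]
-1 -0.014 107 [0.224  0.2398 0.2411] [-0.0255 -0.0177]
-1 -0.01 43 [0.2252 0.2396 0.2405] [-0.0254 -0.0177]
-1 -0.006 214 [0.2289 0.239  0.2416] [-0.0292 -0.0148]
-1 -0.002 182 [0.2295 0.2415 0.2427] [-0.0296 -0.0151]
-1 0.002 17 [0.241  0.2416 0.2422] [-0.0296 -0.0227]
-1 0.006 22 [0.2344 0.2366 0.2399] [-0.0257 -0.0232]
1 -0.03 95 [0.2243 0.2298 0.2309] [0.0182 0.0258]
1 -0.026 99 [0.2255 0.2298 0.2309] [0.0183 0.0261]
1 -0.022 98 [0.2271 0.2299 0.2307] [0.0182 0.0261]
1 -0.018 187 [0.2295 0.2371 0.2407] [0.0182 0.026 ]
1 -0.014 106 [0.2248 0.2399 0.241 ] [0.0182 0.0257]
1 -0.01 45 [0.2236 0.2396 0.2406] [0.0182 0.0257]
1 -0.006 194 [0.2293 0.2394 0.2419] [0.0146 0.0294]
1 -0.002 189 [0.2292 0.2416 0.2427] [0.0157 0.0295]
1 0.002 23 [0.2406 0.2416 0.2424] [0.0221 0.0294]
1 0.006 28 [0.2337 0.2368 0.2395] [0.023  0.0262]
```

View pics/w_in.png

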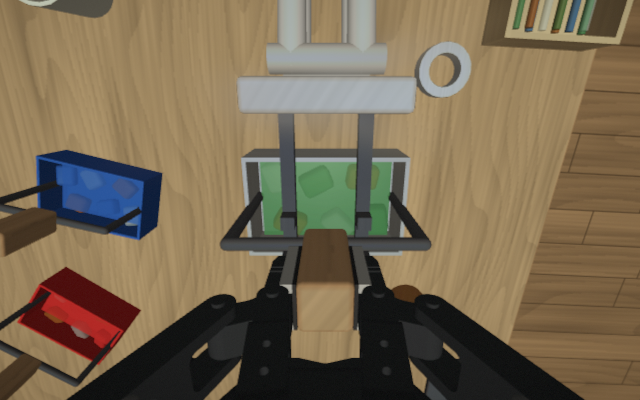

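The prongs at (287,225) and (363,225) are centred under the bar, which sits between lip and lug. Next I ease it down along the arc while watching the load transfer.

```bash
cat >> h.py <<'E'
e=np.array([.053,-1])/1.0014
def arc(dz):
    l=.28-np.arcsin(np.sin(.28)-dz/.24); dr=.24*(np.cos(.28-l)-np.cos(.28))
    return np.r_[np.array([.634,0])+e*dr,.2545-dz],l
E
python3 - <<'E'
from h import *
R=Rz(3.03); dz=-.002; log=[]
while dz<.1:
    p,l=arc(max(dz,0)); p[2]=.2545-dz
    move_straight(p,R,rate=.015); f=F(6)
    print(round(dz,4),round(l,3),f)
    if np.hypot(f[0],f[1])>3 or f[2]>-.45: break
    dz+=.003
dwell(.4); print(get_time_s(),dz,F(30),get_eef_pos())
E
```

```text
-0.002 0.0 [ 0.104 -0.423 -2.681]
0.001 0.004 [ 0.205 -0.319 -1.562]
0.004 0.017 [ 0.191 -0.354 -1.554]
0.007 0.03 [ 0.268 -0.46  -1.728]
0.01 0.043 [-0.275 -0.533 -0.841]
0.013 0.056 [ 0.417 -0.46  -1.437]
0.016 0.069 [ 0.481 -0.64  -0.872]
0.019 0.082 [ 0.139 -0.917 -0.566]
0.022 0.094 [-0.52  -0.612 -0.7  ]
0.025 0.107 [-0.201 -0.651 -0.379]
20.05 0.024999999999999998 [-0.195 -0.372 -0.45 ] [ 0.63431998 -0.00573833  0.22950459]
```

Run:
```python
from h import *
R=Rz(3.03)
for dz in (.028,.031,.033):
    p,l=arc(dz); move_straight(p,R,rate=.015); dwell(.4); f=F(40); print(dz,round(l,3),f)
    if f[2]>-.06: break
P,u,v,im=wsnap('w_low')
a=P[(np.abs(P[:,0]-.634)<.08)&(P[:,1]<.09)&(P[:,1]>-.06)&(P[:,2]>.17)&(P[:,2]<.225)]
s=(a[:,:2]-[.634,0])@e; t=(a[:,:2]-[.634,0])@np.array([1,.053])
for sg in(-1,1):
    m=(np.abs(t-sg*.022)<.006)&(s<-.025)&(s>-.05); print('prong',np.median(a[m,2]),np.percentile(t[m],[3,97]))
bar=a[(np.abs(t)>.035)&(np.abs(t)<.055)&(s>-.006)&(s<.02)&(a[:,2]>.19)]; print('bartop',np.percentile(bar[:,2],[50,95]))
print(get_time_s(),get_eef_pos())
```

```text
0.028 0.12 [-0.216 -0.487 -0.478]
0.031 0.132 [-0.083 -0.308 -0.192]
0.033 0.141 [ 0.056 -0.217 -0.088]
prong 0.19620647923585874 [-0.02552927 -0.01781775]
prong 0.196271692280285 [0.0181838  0.02595866]
bartop [0.2033757  0.20471329]
23.5333 [ 0.63441083 -0.00700362  0.22150343]
```

View pics/w_low.png

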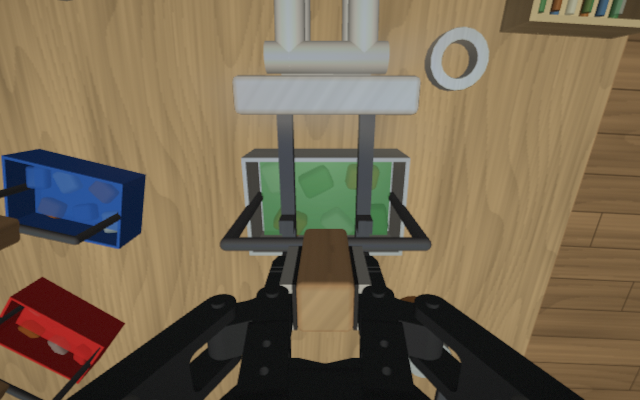

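The bar is seated in both slots: bar underside 0.197, slot floors 0.196. The wrist load is back to its baseline, so the arm carries all the weight. I'll go down one more 0.8 mm, slacken the grip, release and withdraw straight up.

Run:
```python
from h import *
R=Rz(3.03)
p,l=arc(.0338); move_straight(p,R,rate=.01); dwell(.6); print(F(30))
move_gripper(0.0,20); dwell(.4); print(F(30),get_finger_force())
move_gripper(0.05); dwell(1.0); print(F(20),get_gripper_width(),get_time_s())
P,u,v,im=wsnap('w_rel')
p0=np.array(get_eef_pos()); move_straight(p0+[0,0,.06],R,rate=.06); move_straight(p0+[0,0,.16],R,rate=.1); dwell(.5)
print(get_time_s())
for k in range(2):
    P,u,v,im=wsnap(f'w_end{k}')
    a=P[(np.abs(P[:,0]-.634)<.085)&(P[:,1]<.06)&(P[:,1]>-.075)&(P[:,2]>.08)&(P[:,2]<.3)]
    s=(a[:,:2]-[.634,0])@e; t=(a[:,:2]-[.634,0])@np.array([1,.053])
    m=(np.abs(np.abs(t)-.022)<.005)&(s<-.025)&(s>-.05)&(a[:,2]>.17); bar=a[(np.abs(t)>.035)&(np.abs(t)<.055)&(a[:,2]>.185)&(a[:,2]<.22)]
    g=a[a[:,2]>.247]; rim=a[(abs(a[:,2]-.140)<.006)]
    print('prong',np.median(a[m,2]),'t',np.percentile(t[m&(t>0)],[3,97]),np.percentile(t[m&(t<0)],[3,97]),'bartop',np.percentile(bar[:,2],95),'grip top',len(g),np.median(g,0) if len(g) else '')
    for sg in(-1,1):
        b=bar[((bar[:,:2]-[.634,0])@np.array([1,.053]))*sg>0]; print(sg,len(b),np.median(b,0))
    print('rim z sides',[ (len(q),np.median(q[:,2]).round(4)) for q in (rim[rim[:,1]>.02],rim[rim[:,1]<-.03]) if len(q)])
    dwell(.5)
for n in('side',): im,d=read_camera(n); cv2.imwrite('pics/side_end.png',cv2.resize(im[90:390,180:480],None,fx=2,fy=2))
print(get_time_s())
```

```text
[ 0.108 -0.218 -0.289]
[ 0.225 -0.052 -0.093] 59.20799016952515
[0.032 0.12  0.022] 0.04998835170089415 27.0417
29.8917
prong 0.1935780918822344 t [0.01802493 0.02566864] [-0.02585788 -0.01801748] bartop 0.20232558896454544 grip top 704 [ 0.63412855 -0.0063056   0.25709865]
-1 134 [ 0.58937202 -0.00929455  0.20091003]
1 127 [ 0.67951752 -0.0044272   0.20073996]
rim z sides [(292, np.float64(0.1376)), (241, np.float64(0.1374))]
prong 0.19360416699880215 t [0.01804908 0.02568376] [-0.02585125 -0.01804233] bartop 0.20213660691438048 grip top 706 [ 0.63414308 -0.00623598  0.25716508]
-1 132 [ 0.58949163 -0.00932868  0.20071607]
1 128 [ 0.67969846 -0.00451152  0.20082526]
rim z sides [(293, np.float64(0.1376)), (243, np.float64(0.1373))]
31.0417
```

View pics/side_end.png

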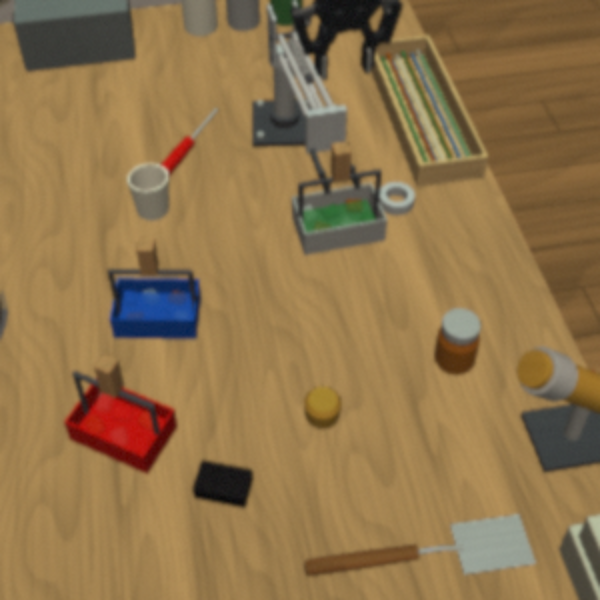

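The side view shows the basket hanging level in the hook at crop px (340,215), with the other things where they were and the gripper clear. Two readings 0.5 s apart agree to within about 0.1 mm for the prongs and the grip, so it is still.

```bash
python3 -c "
from cell import *
print(close_job())"
```

```text
the job is handed in; nothing more can be done
None
```

The steel basket hangs upright and still by the middle of its crossbar in both hook slots, released only once the arm carried its weight (it sank about 3 mm more on release), with the gripper clear and the job handed in at about 31 s.

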